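# Clamp the red-capped vial in its check nest and release it

## Task

Two small toggle-clamp nests stand on the bench, both open. On the one that holds the vial with the red cap, swing the clamp arm over centre until its pad rests on the cap, take the hand off so that the clamp holds the vial by itself for two seconds, then swing the clamp fully open again. Leave the vial standing in its nest without touching it, and leave the other clamp, with the amber vial, as it is.

Things in the scene. Friction and masses are not known exactly. Their poses are not given: they have to be found in the camera images.
- clamp (a joint): clamp of the red vial's nest, rad: 0 open, about 1.5 closed on the cap. Steel arm (86 mm from the pin, 18 wide, 10 thick) and red grip (93 mm, 18 thick) are one right-angled piece. Open: arm upright, grip level away from the vial. Closed: arm level over the vial, grip upright. Its weight drives it to the nearer end; dead centre near 0.8; a push 35 mm off the pin takes about 3 N; it falls over in about 1 s
- clamp_hinge (a point): centre of that clamp's pin, fixed, 105 mm above the bench; x is level, from the vial towards the pin and on along the open grip; y along the pin; z up. Vial at x -62 mm. Bracket 36 mm wide (y), 12 mm higher than the pin. The corner between arm and grip is free from above: closed fingers 35 mm over the pin in it push the arm to -x (closes, to x -57) or the grip to +x (opens, to x +63)
- vial_mid (a point): centre (half-way up) of the glass vial with the RED cap, 20 mm across and 65 mm tall, loose, standing upright in a 24 mm deep hole of the nest's white block; its top is about 83 mm above the bench. z is its own long axis
- spare_tip (a point): end of the open, upright clamp arm of the other, equal nest, which holds the amber vial with a white cap: 85 mm above that nest's pin, 190 mm above the bench. It must not be swung

How it is judged (in metres and radians):
On the way:
1. the clamp is closed with its pad on the red-capped vial and holds by itself, untouched by the robot, for 1.5 s (value of joint clamp above 1.35 rad and contact force between clamp and red_vial above 0.8 N and contact force between each of the fingers, the arm and clamp below 0.2 N), for 1.5 s.
At the end, for the whole second after the job is handed in: the clamp of the red-capped vial is fully open again (within 0.15 rad of its stop) and released, that vial stands at rest in its nest within 10 mm and 10 degrees of where it stood, and the other clamp's arm is within 15 mm of where it was (value of joint clamp below 0.15 rad and distance of vial_mid from where it was at the start of the episode below 0.01 m and angle between vial_mid's own z axis and vertical below 0.17 rad and linear speed of red_vial below 0.02 m/s and distance of spare_tip from where it was at the start of the episode below 0.015 m); the robot touches nothing.
It fails at once if the other clamp's arm is swung (its end moved by more than 25 mm) (distance of spare_tip from where it was at the start of the episode above 0.025 m).
It fails at once if the robot's fingers or arm press on the red-capped vial (over 1 N) (contact force between any of the fingers, the arm and red_vial above 1 N).
It fails at once if the red-capped vial is pulled out of its hole (moved by more than 20 mm) (distance of vial_mid from where it was at the start of the episode above 0.02 m).
It also fails if it takes over 38 s, if anything falls off the work surface, if the arm or the gripper's body presses on something with over 40 N, if the wrist force passes 120 N, or if a joint passes its speed limit or range.

## Robot

A 6-joint arm with a two-finger parallel gripper is mounted at the origin on a cart in front of the work surface, level with it; the furniture and walls round the work are solid. World frame = base frame: x ahead of the robot, y to its left, z up, the work surface at z = 0. Lengths are in m, angles in degrees, forces in N, time in s.
With the tool pointing down it reaches from about 0.35 to 0.875 m from the base axis. Payload 4.2 kg.
Tool frame: the origin (TCP) lies at the very end of the fingers, on their centre line; the grasp point (between the pads) lies 19 mm behind it; z points along the fingers, y is the line along which they close (so a half turn about z gives the same grasp; the last joint's range is limited). The gripper opens to 87 mm and grips with 3 to 60 N. Pads are 19 mm wide; open, the fingers measure 117 mm over their backs; the gripper's body (75 mm by 190 mm) begins 51 mm behind the grasp point.
Start: joints at [83.915, 22.042, 0.453, 0, -68.411, -14.817], TCP at [0.223, 0.584, 0.223] pointing down, gripper open.
Joint ranges: [-179.83, 179.83], [-69.29, 118.12], [-61.27, 80.66], [-181.25, 117.63], [-171.15, -9.14], [-177.46, 177.46]. Speed limits (degrees/s): [159.86, 159.86, 180, 180, 180, 180].

## Interface

Orientations are given as a 3x3 rotation matrix whose columns are the frame's x, y, z axes.
In Python, from station import monitor, cams, ticket gives the robot as it stands.
- The arm moves only by the tool drive_tool, never from a script. Its argument "moves" is a list of rows, each an object with "delta_pos": the shift along the tool's x, y, z in mm, a list of three; "turn": the turn about the tool's z in rad; "claw": the opening, from 0 (shut) to 1 (fully open). A call has 1 to 12 rows; each row shifts and turns the commanded pose from where the row before left it, along the tool's axes as they then stand; what a row does not reach is not made up. A row lasts 1/8 s, in which the tool goes at most 62.5 mm and 10.7 degrees, less where a joint would pass 70% of its speed; a pose out of reach is approached as far as the arm can. A call is refused whole if a number of a shift passes 62.5 or a number of a turn 0.188, either way. A call with a gripper value outside its range is refused whole. The fingers move at their own pace and stop on an object; the grip force is fixed at half the most. Time passes only in rows, so rows that do not move let the fingers close. It gives the time, the measured TCP pose, the force, the opening and the grip force at its end, in the units of the state.
- monitor.sense(): the state, without advancing time (a new reading comes with each control period).
- cams.capture(name): name is "side" or "top" or "wrist"; returns a dict with "color" (400x640x3 uint8, red, green, blue), "range_z" (400x640 float32, m along the optical axis (not along the pixel's ray), 0 where there is no reading), "vertical_fov" (degrees; the focal length in pixels is half the picture's height over the tangent of half this angle, whatever the lens; pixels are square), "cx", "cy" (the principal point, pixels), "extrinsics" (4x4, takes a point from camera to world coordinates). Camera axes: x right, y down, z forward; pixel columns grow to the right and rows downward; lengths in m; the calibration is good to about 2 mm. A picture is of the moment at which its call begins.
- ticket.finish_job(): hands the job in; it is judged then, once.
The state is a dict: "time_s": time; "joints": joint angles; "joint_velocities": joint speeds; "effort": joint torques, N m; "tcp_pos": TCP position; "ee_rot": TCP orientation; "wrist_force": force on the tool from outside, world axes, zero at the start; "moment": the same for the moment, N m; "gripper_width": opening from 0.0 (shut) to 1.0 (fully open); "gripper_force": force on a finger pad.
Only numpy, scipy, OpenCV 4.12 (cv2) and the standard library are available. Lean on these libraries where they do the work, as an engineer would, in place of code of your own. Each camera call takes 0.05 s, during which the arm holds its last target. There are 200 camera calls.

## Working session

There is one attempt and no reset: what is moved stays moved. The work goes in short steps, Python scripts to look and compute and a tool call to move; the robot and the scene stay as the last step left them, time stands still between calls to the robot, and variables do not carry over. Pictures are saved under pics/ and viewed, at most 10 in all, crops included, and the job is handed in when it is done.

Besides the shell and the picture viewer there is one more tool, called after "Call:" by a JSON object that holds its "name" and its "arguments", one argument or row to a line. drive_tool: Moves the arm, as the interface text tells. Its arguments: {"type":"object","properties":{"moves":{"type":"array","items":{"type":"object","properties":{"delta_pos":{"type":"array","items":{"type":"number"}},"turn":{"type":"number"},"claw":{"type":"number"}}}}},"required":["moves"]}

```bash
mkdir -p pics; cat > h.py <<'E'
import numpy as np, cv2
from station import monitor, cams, ticket
def cap(n):
    c=cams.capture(n); d=c["range_z"]; f=200/np.tan(np.radians(c["vertical_fov"])/2)
    v,u=np.mgrid[:400,:640]; P=np.stack([(u-c["cx"])/f*d,(v-c["cy"])/f*d,d],-1)
    T=c["extrinsics"]; W=P@T[:3,:3].T+T[:3,3]; W[d==0]=np.nan
    return c["color"],W,c,f
def red(img):
    h=cv2.cvtColor(img,cv2.COLOR_RGB2HSV); return ((h[...,0]<8)|(h[...,0]>172))&(h[...,1]>130)&(h[...,2]>60)
E
python3 - <<'E'
from h import *
s=monitor.sense(); print(s["time_s"],s["tcp_pos"],np.round(s["ee_rot"],3))
out=[]
for n in ("top","side"):
    im,W,c,f=cap(n); cv2.imwrite(f"pics/{n}.png",im[...,::-1]); np.savez(f"{n}.npz",im=im,W=W)
    k,l,st,ce=cv2.connectedComponentsWithStats(red(im).astype(np.uint8))
    print(n,c["extrinsics"][:3,3])
    for i in range(1,k):
        if st[i,4]>25:
            w=W[l==i]; print(st[i],ce[i].round(),np.nanmedian(w,0).round(3),np.nanpercentile(w,5,axis=0).round(3),np.nanpercentile(w,95,axis=0).round(3))
E
```

```text
0.0 [0.22275116 0.5832894  0.22143729] [[ 0.934 -0.357 -0.001]
 [-0.357 -0.934 -0.002]
 [ 0.     0.002 -1.   ]]
top [ 0.50032769 -0.01994337  1.12537948]
[259   0  18  19 271] [268.   9.] [0.935 0.093 0.144] [0.922 0.079 0.041] [0.985 0.113 0.148]
[387 128  11  28 248] [392. 142.] [ 0.658 -0.168  0.116] [ 0.631 -0.175 -0.001] [ 0.695 -0.159  0.121]
[110 139   6  10  60] [112. 144.] [0.637 0.366 0.259] [0.629 0.361 0.256] [0.645 0.371 0.261]
[254 159  15  27 255] [261. 172.] [0.596 0.113 0.117] [ 0.57   0.101 -0.001] [0.623 0.138 0.121]
[471 181  20  11 113] [481. 186.] [ 0.567 -0.39   0.011] [ 0.558 -0.407 -0.001] [ 0.576 -0.372  0.015]
[390 198   8   7  47] [394. 201.] [ 0.532 -0.173  0.083] [ 0.525 -0.18   0.075] [ 0.538 -0.167  0.087]
side [ 0.31033059 -0.73897139  0.55505783]
[225  89  23  12 126] [231.  94.] [0.458 0.904 0.18 ] [0.44  0.88  0.157] [0.504 0.918 0.195]
[314 184  24   9 172] [326. 188.] [0.594 0.105 0.113] [0.569 0.096 0.   ] [0.661 0.296 0.119]
[387 237  28  16 253] [401. 244.] [ 0.656 -0.174  0.115] [ 0.631 -0.178  0.001] [ 0.725 -0.015  0.119]
[337 267  10  11  98] [342. 272.] [ 0.532 -0.18   0.081] [ 0.524 -0.186 -0.   ] [ 0.569 -0.068  0.084]
[398 375  26  25 269] [411. 388.] [ 0.564 -0.393  0.011] [ 0.556 -0.41  -0.   ] [ 0.575 -0.374  0.015]
```

View pics/top.png

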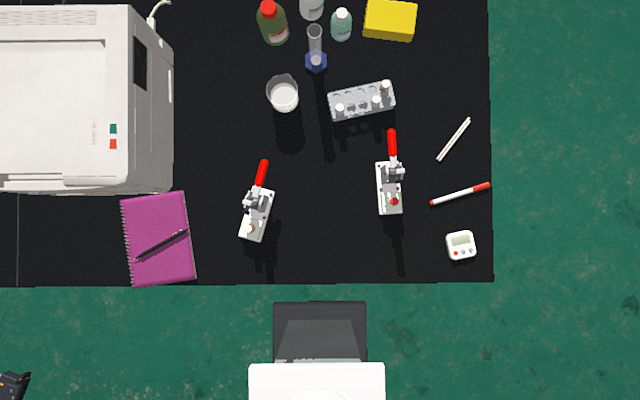

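View pics/side.png

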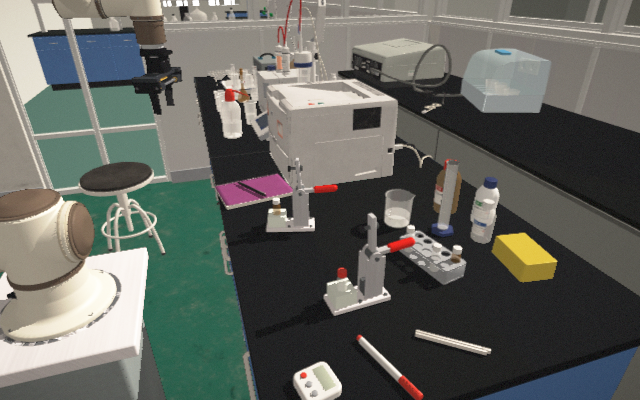

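The top view shows the red-cap nest on the right: cap at (394,201), grip at (392,142). The amber nest is on the left, with its grip at (261,172). The side view agrees: red cap (342,272), grip (401,244), both arms upright. Next I'll get the clamp's axis.

```bash
python3 - <<'E'
from h import *
for n in ("top","side"):
    d=np.load(n+".npz"); im,W=d["im"],d["W"]; r=red(im)
    g=r&(W[...,2]>.09)&(W[...,2]<.13)&(W[...,0]>.6)&(abs(W[...,1]+.17)<.04); p=W[g]
    v=cv2.fitLine(p[:,:2].astype(np.float32),cv2.DIST_HUBER,0,.01,.01).ravel(); print(n,"grip",p.mean(0).round(4),p[:,0].min(),p[:,0].max(),v.round(4), np.degrees(np.arctan2(v[1],v[0])))
    c=W[r&(W[...,2]>.07)&(W[...,2]<.09)&(abs(W[...,0]-.53)<.03)&(abs(W[...,1]+.175)<.03)]; print("cap",c.mean(0).round(4),c.min(0).round(4),c.max(0).round(4))
    for lo,hi in((.14,.165),(.165,.185),(.185,.2)):
      m=(W[...,2]>lo)&(W[...,2]<hi)
      for y in(-.175,.11):
        a=W[m&(abs(W[...,1]-y)<.05)&(abs(W[...,0]-.57)<.08)]
        if len(a): print(lo,len(a),np.median(a,0).round(4),a.min(0).round(4),a.max(0).round(4))
E
```

```text
top grip [ 0.6556 -0.1662  0.1165] 0.6283817002680261 0.6850131070394738 [ 0.9987  0.0502  0.6556 -0.1662] 2.8794637
cap [ 0.5315 -0.1733  0.0828] [ 0.5249 -0.1804  0.0707] [ 0.5382 -0.1661  0.088 ]
0.14 12 [ 0.5874 -0.1628  0.1603] [ 0.5796 -0.1685  0.1456] [ 0.5933 -0.1621  0.1646]
0.14 12 [0.5271 0.1223 0.1566] [0.5118 0.1216 0.1425] [0.5325 0.1334 0.1649]
0.165 76 [ 0.5769 -0.1712  0.171 ] [ 0.5647 -0.1803  0.1651] [ 0.5994 -0.1626  0.1802]
0.165 78 [0.5197 0.1325 0.172 ] [0.5057 0.1218 0.1656] [0.54   0.1433 0.1816]
0.185 45 [ 0.5873 -0.1707  0.1906] [ 0.5832 -0.1807  0.1874] [ 0.5915 -0.1623  0.1957]
0.185 48 [0.5273 0.1313 0.1908] [0.5213 0.122  0.1859] [0.5333 0.1394 0.1957]
side grip [ 0.6541 -0.1739  0.1143] 0.6276574295411947 0.6823708739136051 [ 0.9948  0.1023  0.6559 -0.175 ] 5.8730354
cap [ 0.5308 -0.1799  0.0806] [ 0.5232 -0.1867  0.0724] [ 0.5415 -0.1679  0.0849]
0.14 111 [ 0.5872 -0.18    0.154 ] [ 0.566  -0.1837  0.1402] [ 0.6004 -0.1662  0.1648]
0.14 51 [0.5291 0.1218 0.1568] [0.5071 0.1185 0.1404] [0.5399 0.1333 0.165 ]
0.165 139 [ 0.5846 -0.1787  0.1715] [ 0.5647 -0.1838  0.1652] [ 0.6011 -0.1662  0.1846]
0.165 76 [0.5267 0.1233 0.1712] [0.506  0.1185 0.1651] [0.5417 0.1363 0.1848]
0.185 54 [ 0.5871 -0.1772  0.1896] [ 0.5822 -0.1838  0.1852] [ 0.5937 -0.1641  0.1924]
0.185 19 [0.5274 0.1241 0.1903] [0.5229 0.1186 0.1857] [0.5328 0.1369 0.192 ]
```

Call:
{"name": "drive_tool", "arguments": {
  "moves": [
    {"delta_pos": [0, 0, -50], "turn": -0.18, "claw": 0},
    {"delta_pos": [0, 0, -50], "turn": -0.18, "claw": 0},
    {"delta_pos": [0, 0, 0], "claw": 0}
  ]
}}

```text
invalid input
```

Call:
{"name": "drive_tool", "arguments": {
  "moves": [
    {"delta_pos": [0, 0, -50], "turn": -0.18, "claw": 0},
    {"delta_pos": [0, 0, -50], "turn": -0.18, "claw": 0},
    {"delta_pos": [0, 0, 0], "turn": -0.057, "claw": 0},
    {"delta_pos": [0, 0, 0], "turn": 0, "claw": 0}
  ]
}}

```text
time_s: 0.6
tcp_pos: [0.2227, 0.5836, 0.3222]
ee_rot: [[0.999, 0.051, -0.001], [0.051, -0.999, -0.0], [-0.001, 0.0, -1.0]]
wrist_force: [0.7, -0.3, -0.6]
gripper_width: 0.63
gripper_force: 0.0
```

Call:
{"name": "drive_tool", "arguments": {
  "moves": [
    {"delta_pos": [22, 48, 0], "turn": 0, "claw": 0},
    {"delta_pos": [22, 48, 0], "turn": 0, "claw": 0},
    {"delta_pos": [22, 48, 0], "turn": 0, "claw": 0},
    {"delta_pos": [22, 48, 0], "turn": 0, "claw": 0},
    {"delta_pos": [22, 48, 0], "turn": 0, "claw": 0},
    {"delta_pos": [22, 48, 0], "turn": 0, "claw": 0},
    {"delta_pos": [22, 48, 0], "turn": 0, "claw": 0},
    {"delta_pos": [22, 48, 0], "turn": 0, "claw": 0},
    {"delta_pos": [22, 48, 0], "turn": 0, "claw": 0},
    {"delta_pos": [22, 48, 0], "turn": 0, "claw": 0},
    {"delta_pos": [22, 48, 0], "turn": 0, "claw": 0},
    {"delta_pos": [22, 48, 0], "turn": 0, "claw": 0}
  ]
}}

```text
time_s: 2.1
tcp_pos: [0.5166, 0.0206, 0.3213]
ee_rot: [[0.999, 0.051, -0.002], [0.051, -0.999, -0.001], [-0.002, 0.0, -1.0]]
wrist_force: [0.5, 0.1, 2.1]
gripper_width: 0.005
gripper_force: 0.0
```

Call:
{"name": "drive_tool", "arguments": {
  "moves": [
    {"delta_pos": [24, 49, 0], "turn": 0, "claw": 0},
    {"delta_pos": [24, 49, 0], "turn": 0, "claw": 0},
    {"delta_pos": [23, 49, 0], "turn": 0, "claw": 0},
    {"delta_pos": [23, 49, 0], "turn": 0, "claw": 0},
    {"delta_pos": [0, 0, 0], "turn": 0, "claw": 0},
    {"delta_pos": [0, 0, 0], "turn": 0, "claw": 0}
  ]
}}

```text
time_s: 2.85
tcp_pos: [0.6202, -0.1683, 0.3211]
ee_rot: [[0.999, 0.051, -0.003], [0.051, -0.999, 0.0], [-0.003, -0.001, -1.0]]
wrist_force: [0.5, 0.4, -0.4]
gripper_width: -0.001
gripper_force: 0.0
```

```bash
python3 - <<'E'
from h import *
im,W,c,f=cap("wrist"); cv2.imwrite("pics/w1.png",im[...,::-1]); np.savez("w1.npz",im=im,W=W)
r=red(im)
g=W[r&(W[...,2]>.1)&(W[...,2]<.13)]; print("grip",len(g),g.mean(0).round(4),g.min(0).round(4),g.max(0).round(4), cv2.fitLine(g[:,:2].astype(np.float32),cv2.DIST_HUBER,0,.01,.01).ravel().round(3))
q=W[r&(W[...,2]>.07)&(W[...,2]<.09)]; print("cap",len(q),np.nanmean(q,0) if len(q) else 0)
a=W[(W[...,2]>.183)&(W[...,2]<.2)]; print("arm",len(a),np.median(a,0).round(4),a.min(0).round(4),a.max(0).round(4)) if len(a) else 0
E
```

```text
grip 1551 [ 0.6261 -0.0241  0.1169] [ 0.5664 -0.177   0.1048] [0.6866 0.1246 0.1226] [ 0.222 -0.975  0.626 -0.024]
cap 0 0
arm 214 [ 0.5906 -0.172   0.1914] [ 0.5841 -0.1803  0.1831] [ 0.5947 -0.1631  0.1935]
```

View pics/w1.png

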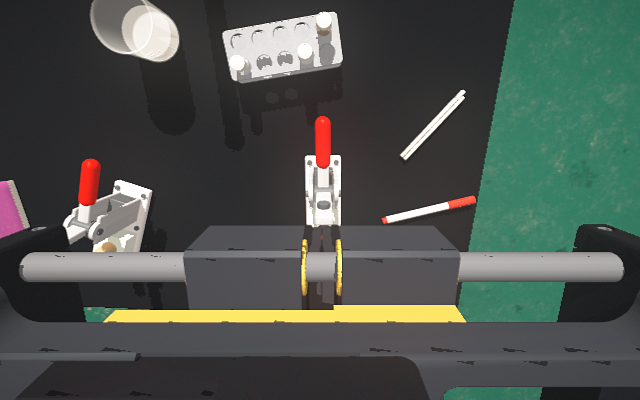

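The wrist view shows the red grip centred at (322,142), in line with the fingers at (322,265). The corner between arm and grip is clear. Descending into it.

Call:
{"name": "drive_tool", "arguments": {
  "moves": [
    {"delta_pos": [4, 2, 40], "turn": 0, "claw": 0},
    {"delta_pos": [0, 0, 40], "turn": 0, "claw": 0},
    {"delta_pos": [0, 0, 30], "turn": 0, "claw": 0},
    {"delta_pos": [0, 0, 25], "turn": 0, "claw": 0},
    {"delta_pos": [0, 0, 20], "turn": 0, "claw": 0},
    {"delta_pos": [0, 0, 15], "turn": 0, "claw": 0},
    {"delta_pos": [0, 0, 10], "turn": 0, "claw": 0},
    {"delta_pos": [0, 0, 0], "turn": 0, "claw": 0},
    {"delta_pos": [0, 0, 0], "turn": 0, "claw": 0}
  ]
}}

```text
time_s: 4.03
tcp_pos: [0.6254, -0.1702, 0.1434]
ee_rot: [[0.999, 0.052, 0.002], [0.052, -0.999, -0.0], [0.002, 0.0, -1.0]]
wrist_force: [-0.0, -0.4, 0.2]
gripper_width: 0.007
gripper_force: 0.0
```

Call:
{"name": "drive_tool", "arguments": {
  "moves": [
    {"delta_pos": [-8, 0, 3], "turn": 0, "claw": 0},
    {"delta_pos": [-6, 0, 0], "turn": 0, "claw": 0},
    {"delta_pos": [-6, 0, 0], "turn": 0, "claw": 0},
    {"delta_pos": [-6, 0, 0], "turn": 0, "claw": 0},
    {"delta_pos": [-6, 0, 0], "turn": 0, "claw": 0},
    {"delta_pos": [-6, 0, 0], "turn": 0, "claw": 0},
    {"delta_pos": [-6, 0, 0], "turn": 0, "claw": 0},
    {"delta_pos": [-6, 0, 0], "turn": 0, "claw": 0}
  ]
}}

```text
time_s: 5.03
tcp_pos: [0.5738, -0.1729, 0.1395]
ee_rot: [[0.999, 0.052, -0.002], [0.052, -0.999, 0.0], [-0.002, -0.0, -1.0]]
wrist_force: [1.0, -0.1, 0.1]
gripper_width: 0.006
gripper_force: 0.3
```

```bash
python3 - <<'E'
from h import *
im,W,c,f=cap("side"); cv2.imwrite("pics/s2.png",cv2.resize(im[120:320,240:480,::-1],None,fx=3,fy=3)[:600,:720])
E
```

```text
(no output)
```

View pics/s2.png

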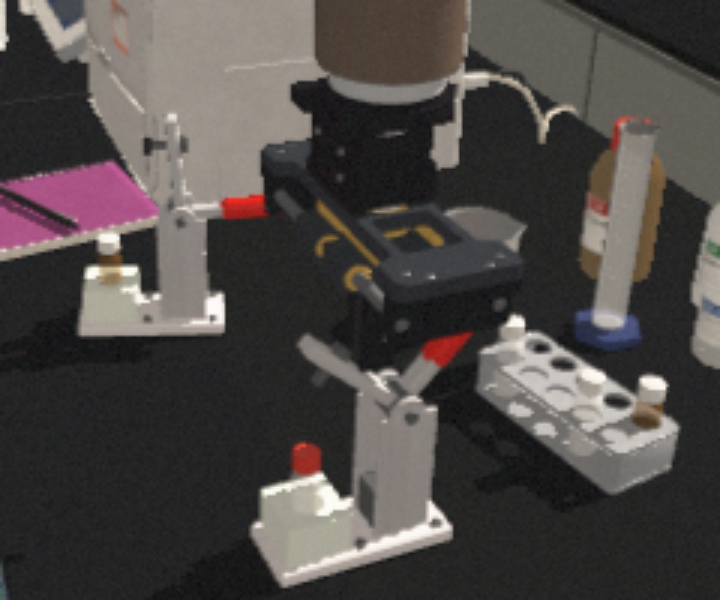

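The crop shows the arm tilted about 55° towards the red cap (305,460), past dead centre. I'll push a little further and let it fall.

Call:
{"name": "drive_tool", "arguments": {
  "moves": [
    {"delta_pos": [-6, 0, 0], "turn": 0, "claw": 0},
    {"delta_pos": [-6, 0, 0], "turn": 0, "claw": 0},
    {"delta_pos": [-4, 0, 0], "turn": 0, "claw": 0},
    {"delta_pos": [0, 0, 0], "turn": 0, "claw": 0},
    {"delta_pos": [0, 0, 0], "turn": 0, "claw": 0},
    {"delta_pos": [0, 0, 0], "turn": 0, "claw": 0},
    {"delta_pos": [0, 0, 0], "turn": 0, "claw": 0},
    {"delta_pos": [0, 0, 0], "turn": 0, "claw": 0},
    {"delta_pos": [0, 0, 0], "turn": 0, "claw": 0}
  ]
}}

```text
time_s: 6.2
tcp_pos: [0.5589, -0.1736, 0.1395]
ee_rot: [[0.999, 0.052, -0.0], [0.052, -0.999, -0.0], [-0.0, 0.0, -1.0]]
wrist_force: [0.2, 0.8, 0.5]
gripper_width: 0.005
gripper_force: 0.0
```

```bash
python3 - <<'E'
from h import *
im,W,c,f=cap("side"); cv2.imwrite("pics/s3.png",cv2.resize(im[120:320,240:480,::-1],None,fx=3,fy=3)[:600,:720])
E
```

```text
(no output)
```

View pics/s3.png

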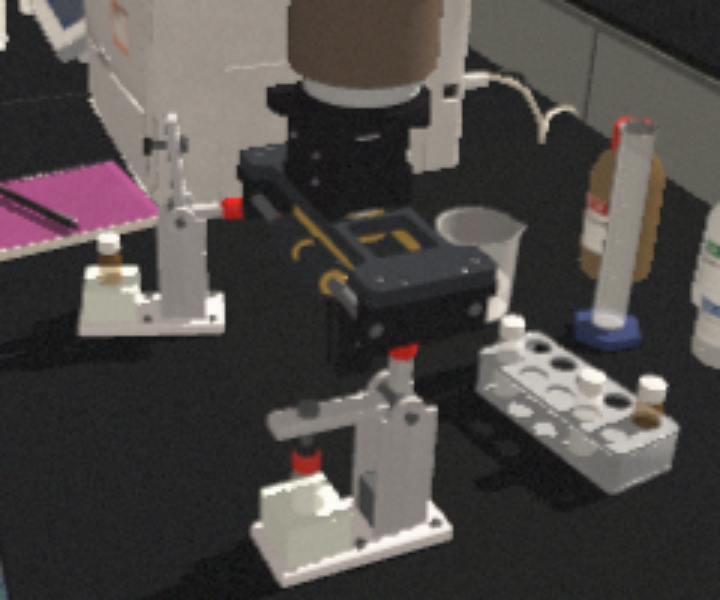

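The crop shows the arm level, its pad on the red cap at (306,460), and the grip upright. I'll lift the hand clear and wait about 2 s.

Call:
{"name": "drive_tool", "arguments": {
  "moves": [
    {"delta_pos": [0, 0, -25], "turn": 0, "claw": 0},
    {"delta_pos": [0, 0, -40], "turn": 0, "claw": 0},
    {"delta_pos": [0, 0, -35], "turn": 0, "claw": 0},
    {"delta_pos": [0, 0, 0], "turn": 0, "claw": 0},
    {"delta_pos": [0, 0, 0], "turn": 0, "claw": 0},
    {"delta_pos": [0, 0, 0], "turn": 0, "claw": 0},
    {"delta_pos": [0, 0, 0], "turn": 0, "claw": 0},
    {"delta_pos": [0, 0, 0], "turn": 0, "claw": 0},
    {"delta_pos": [0, 0, 0], "turn": 0, "claw": 0},
    {"delta_pos": [0, 0, 0], "turn": 0, "claw": 0},
    {"delta_pos": [0, 0, 0], "turn": 0, "claw": 0},
    {"delta_pos": [0, 0, 0], "turn": 0, "claw": 0}
  ]
}}

```text
time_s: 7.75
tcp_pos: [0.5589, -0.1737, 0.2396]
ee_rot: [[0.999, 0.052, 0.0], [0.052, -0.999, -0.0], [0.0, 0.0, -1.0]]
wrist_force: [-0.3, 0.7, 0.8]
gripper_width: 0.009
gripper_force: 0.0
```

Call:
{"name": "drive_tool", "arguments": {
  "moves": [
    {"delta_pos": [0, 0, 0], "turn": 0, "claw": 0},
    {"delta_pos": [0, 0, 0], "turn": 0, "claw": 0},
    {"delta_pos": [0, 0, 0], "turn": 0, "claw": 0},
    {"delta_pos": [0, 0, 0], "turn": 0, "claw": 0},
    {"delta_pos": [0, 0, 0], "turn": 0, "claw": 0},
    {"delta_pos": [0, 0, 0], "turn": 0, "claw": 0},
    {"delta_pos": [0, 0, 0], "turn": 0, "claw": 0},
    {"delta_pos": [0, 0, 0], "turn": 0, "claw": 0},
    {"delta_pos": [0, 0, 0], "turn": 0, "claw": 0},
    {"delta_pos": [0, 0, 0], "turn": 0, "claw": 0}
  ]
}}

```text
time_s: 9.0
tcp_pos: [0.5589, -0.1737, 0.2395]
ee_rot: [[0.999, 0.052, -0.0], [0.052, -0.999, 0.0], [-0.0, -0.0, -1.0]]
wrist_force: [0.0, -0.2, 0.5]
gripper_width: -0.0
gripper_force: 0.0
```

```bash
python3 - <<'E'
from h import *
im,W,c,f=cap("side"); cv2.imwrite("pics/s4.png",cv2.resize(im[120:320,240:480,::-1],None,fx=3,fy=3)[:600,:720])
E
```

```text
(no output)
```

View pics/s4.png

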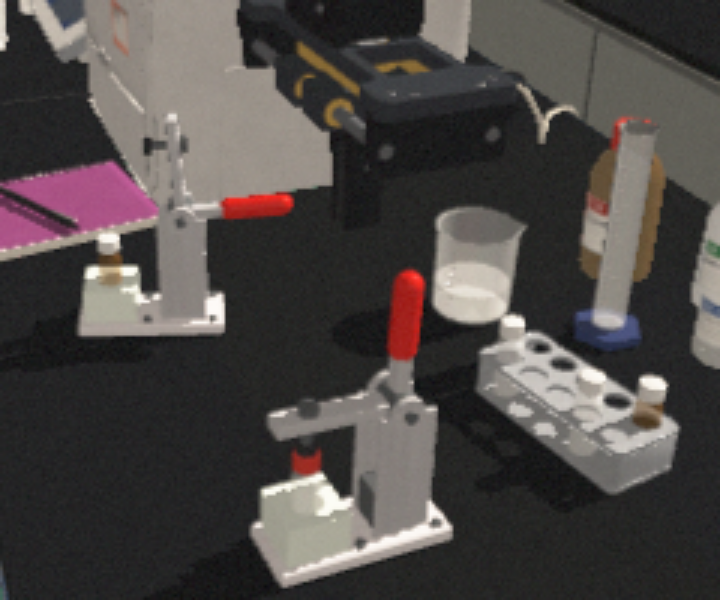

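The clamp is holding by itself: arm level at (330,410), grip upright, hand well clear. Now I'll go back down and push the grip open.

Call:
{"name": "drive_tool", "arguments": {
  "moves": [
    {"delta_pos": [0, 0, 35], "turn": 0, "claw": 0},
    {"delta_pos": [0, 0, 30], "turn": 0, "claw": 0},
    {"delta_pos": [0, 0, 20], "turn": 0, "claw": 0},
    {"delta_pos": [0, 0, 15], "turn": 0, "claw": 0},
    {"delta_pos": [0, 0, 0], "turn": 0, "claw": 0},
    {"delta_pos": [8, 0, 0], "turn": 0, "claw": 0},
    {"delta_pos": [6, 0, 0], "turn": 0, "claw": 0},
    {"delta_pos": [6, 0, 0], "turn": 0, "claw": 0},
    {"delta_pos": [6, 0, 0], "turn": 0, "claw": 0},
    {"delta_pos": [6, 0, 0], "turn": 0, "claw": 0},
    {"delta_pos": [6, 0, 0], "turn": 0, "claw": 0},
    {"delta_pos": [6, 0, 0], "turn": 0, "claw": 0}
  ]
}}

```text
time_s: 10.55
tcp_pos: [0.6028, -0.1713, 0.1388]
ee_rot: [[0.999, 0.052, -0.001], [0.052, -0.999, 0.0], [-0.001, -0.0, -1.0]]
wrist_force: [-0.5, 0.2, -0.6]
gripper_width: 0.007
gripper_force: 0.6
```

Call:
{"name": "drive_tool", "arguments": {
  "moves": [
    {"delta_pos": [6, 0, 0], "turn": 0, "claw": 0},
    {"delta_pos": [6, 0, 0], "turn": 0, "claw": 0},
    {"delta_pos": [6, 0, 0], "turn": 0, "claw": 0},
    {"delta_pos": [5, 0, 0], "turn": 0, "claw": 0},
    {"delta_pos": [0, 0, 0], "turn": 0, "claw": 0},
    {"delta_pos": [0, 0, 0], "turn": 0, "claw": 0},
    {"delta_pos": [0, 0, 0], "turn": 0, "claw": 0},
    {"delta_pos": [0, 0, 0], "turn": 0, "claw": 0},
    {"delta_pos": [0, 0, 0], "turn": 0, "claw": 0},
    {"delta_pos": [0, 0, 0], "turn": 0, "claw": 0},
    {"delta_pos": [0, 0, 0], "turn": 0, "claw": 0},
    {"delta_pos": [0, 0, 0], "turn": 0, "claw": 0}
  ]
}}

```text
time_s: 12.05
tcp_pos: [0.6258, -0.1701, 0.1395]
ee_rot: [[0.999, 0.052, -0.0], [0.052, -0.999, -0.0], [-0.0, 0.0, -1.0]]
wrist_force: [0.1, -1.0, 0.6]
gripper_width: 0.005
gripper_force: 0.0
```

```bash
python3 - <<'E'
from h import *
im,W,c,f=cap("side"); cv2.imwrite("pics/s5.png",cv2.resize(im[120:320,240:480,::-1],None,fx=3,fy=3)[:600,:720])
E
```

```text
(no output)
```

View pics/s5.png

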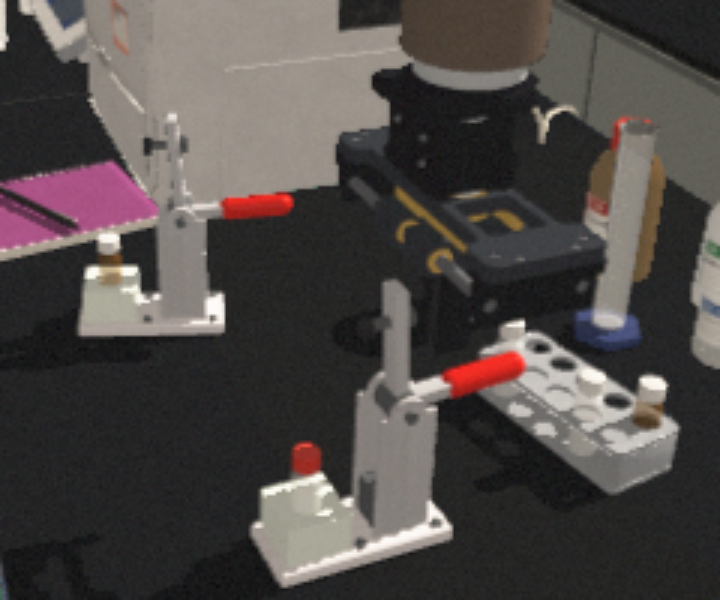

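The crop shows the arm upright at (395,330), the grip level, and the vial standing with its cap at (306,460). Lifting off and comparing with the start.

Call:
{"name": "drive_tool", "arguments": {
  "moves": [
    {"delta_pos": [0, 0, -25], "turn": 0, "claw": 0},
    {"delta_pos": [0, 0, -40], "turn": 0, "claw": 0},
    {"delta_pos": [0, 0, -50], "turn": 0, "claw": 0},
    {"delta_pos": [0, 0, -35], "turn": 0, "claw": 0},
    {"delta_pos": [0, 0, 0], "turn": 0, "claw": 0},
    {"delta_pos": [0, 0, 0], "turn": 0, "claw": 0},
    {"delta_pos": [0, 0, 0], "turn": 0, "claw": 0},
    {"delta_pos": [0, 0, 0], "turn": 0, "claw": 0}
  ]
}}

```text
time_s: 13.1
tcp_pos: [0.6255, -0.1701, 0.2883]
ee_rot: [[0.999, 0.052, -0.002], [0.052, -0.999, 0.0], [-0.002, -0.0, -1.0]]
wrist_force: [-0.0, 0.4, 0.0]
gripper_width: 0.003
gripper_force: 0.0
```

```bash
python3 - <<'E'
from h import *
im,W,c,f=cap("side"); o=np.load("side.npz")["im"]
for i in (o,im):
    k,l,st,ce=cv2.connectedComponentsWithStats(red(i).astype(np.uint8))
    print([(ce[j].round(1).tolist(),int(st[j,4])) for j in range(1,k) if st[j,4]>60 and 310<ce[j][0]<405 and ce[j][1]<300])
d=np.abs(im.astype(int)-o).max(-1)>50
print("changed px near clamp/vial/spare:",d[210:315,320:400].sum(),d[155:235,262:345].sum())
print(monitor.sense()["tcp_pos"])
E
```

```text
[([325.6, 188.3], 172), ([400.6, 244.0], 253), ([341.5, 272.2], 98)]
[([325.7, 188.3], 173), ([400.6, 244.1], 254), ([341.5, 272.2], 98)]
changed px near clamp/vial/spare: 0 0
[ 0.62563483 -0.17012207  0.2885735 ]
```

```bash
python3 -c "
from station import ticket
print(ticket.finish_job())"
```

```text
the job is handed in; nothing more can be done
None
```

The red-capped vial's clamp was closed on the cap, held by itself untouched for over 2 s, and swung fully open again. In the last side view, the vial and both clamps match the start picture. I handed the job in with about 13 s on the robot's clock; no verdict came back.

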